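Clamp a bottle with a stuck cap

TASK

The cap of the amber bottle is stuck, so get the bottle ready for opening: stand it upright in the bench clamp, on the mat between the sprung pad and the V block, and let go of it. Then wind the clamp shut by its star handle, hauling one spoke after another over the top towards you without forcing anything, until the pad holds the bottle in the V block with a firm but safe grip of about 45 N. Go by the feel of the spokes: over 70 N the glass may crack. Take your hand away at the end, and leave the white bottle and the red cap where they are.

Things in the scene. Friction and masses are not known exactly. Their poses are not given: they have to be found in the camera images.
- amber_bottle: Brown glass bottle with black screw cap: body 54 mm in diameter up to 80 mm, then shoulder and cap (32 mm in diameter, from 93 mm); 112 mm tall, 0.18 to 0.37 kg. Stands on the table left of the clamp, as does a white bottle; the two may have changed places. Origin: centre of its underside, z up.
- clamp: Grey bench clamp, fixed. Origin: on the table under its plate; x along the slide from star handle to V block, y left, z up. Plate 305 x 90 x 12 mm (x -145 to 160). Gear housing x -125 to -55, y -25 to 25, up to z = 152 mm. A 22 mm square rack bar at z = 92 mm comes out of it and carries the jaw.
- stand (a point): Point on the mat (plate top, 12 mm over the table) between pad and V block, at x = 72, y = 0 of the clamp. The amber bottle stood here is clear of both: 20 mm or more from the pad, 9 mm or more short of its seat in the V block (rubber-faced, top 66 mm over the table, 78 mm wide). Gripped, its axis is at y = 0, x = 81 to 89 mm: the V block's slots set it, not told.
- pad: Rubber-faced pad of the moving jaw, 46 mm wide, 22 to 64 mm over the table; moves along +x of the clamp as the jaw closes. Springs carry it on the grey jaw plate behind it (40 mm wide, 21 to 105 mm over the table) and give 1 mm for each 16 N, 6 mm at most, so once it grips it stands still while the jaw still comes on. Origin 8 mm behind (-x of) the middle of its face.
- capstan: Star handle on the clamp's left side. Origin: hub centre (clamp x -90, y 68, z 113 mm); turns about y. Hub 40 mm in diameter, 30 mm long. Four straight spokes 9 mm thick at right angles (along its own +-x, +-z), each ending in a black ball 24 mm in diameter, centre 95 mm from the axis. The lower spokes pass close over the table. Nothing stands over it.
- hub (a point): Hub centre again, a fixed point of the clamp. The handle is stiff (drag brake) and stays where it is left: 0.65 N m turns it while the jaw is free or slides the bottle along, plus 0.01 N m for each newton of grip. So 8.3 N square to a spoke at 78 mm from the axis while free, 14.1 N at a grip of 45 N, 17.3 N at 70 N, felt while it turns; at rest the brake takes up part of it.
- ball (a point): Centre of one of the four black balls; goes round with the handle, all four serve alike. Hauling the topmost spoke along the clamp's -x (towards the robot) closes the jaw, 10 mm for each radian. It takes 2.9 to 4.8 rad until the pad has the bottle in its seat, more than one spoke can be followed, then 0.28 rad more to 45 N. Friction of a finger on spokes and balls is about 0.6.
- white_bottle: White plastic bottle, 60 mm in diameter, 118 mm tall; bystander. Origin: centre of its underside.
- red_cap: Loose red screw cap, 26 mm in diameter, 14 mm tall, on the table between the bottles and the balance; bystander. Origin: centre of its underside. The balance (glass, 320 mm tall) is solid: its front stands 550 mm ahead of the robot base, from 30 mm right to 180 mm left of it.

How it is judged:
By the outcome, as a careful person would: the job done as asked, in the order asked, and still so for the second after the job is handed in, with the robot touching nothing.
It also fails if it takes over 72 s, if anything falls off the work surface, if the arm or the gripper's body presses on something with over 40 N, if the wrist force passes 120 N, or if a joint passes its speed limit or range.

ROBOT

A 6-joint arm with a two-finger parallel gripper is mounted at the origin on a cart in front of the work surface, level with it; the furniture and walls round the work are solid. World frame = base frame: x ahead of the robot, y to its left, z up, the work surface at z = 0. Lengths are in m, angles in rad, forces in N, time in s.
With the tool pointing down it reaches from about 0.3 to 0.775 m from the base axis. Payload 14.6 kg.
Tool frame: the origin (TCP) lies at the centre of the arm's flange, where the gripper is bolted on; the fingertips stand 199 mm ahead of it and the grasp point (between the pads) lies ctrl.tcp_to_grasp ahead of it (ctrl.tcp_to_grasp is the distance from the TCP to the grasp point, in m); z points along the fingers, y is the line along which they close (so a half turn about z gives the same grasp; the last joint's range is limited). The gripper opens to 94 mm and grips with 3 to 60 N. Pads are 16 mm wide; open, the fingers measure 119 mm over their backs; the gripper's body (75 mm by 177 mm) begins 78 mm behind the grasp point.
Start: joints at [-1.244, 0.3, 1.521, -0, 1.321, -0.067], TCP at [0.211, -0.508, 0.405] pointing down, gripper open.
Joint ranges: [-3.03, 3.03], [-0.79, 2.21], [0.23, 2.52], [-1.04, 4.18], [0, 3.07], [-2.55, 2.55]. Speed limits (rad/s): [2.22, 2.22, 2.57, 3.14, 3.14, 3.14].

INTERFACE

Orientations are given as [roll, pitch, yaw] about the fixed x, y, z axes, in that order (R = Rz(yaw) Ry(pitch) Rx(roll)).
In Python, from station import ctrl gives the robot as it stands. The module is installed in compiled form; this text tells all that it offers.
- The arm moves only by the shell command python3 -m jog 'ROWS' [OPENING] [FORCE]. ROWS is JSON, a list of rows, each a list of 6 numbers: the shift along the tool's x, y, z in cm, then the turn, a rotation vector about the tool's x, y, z in rad. In form: [[tx, ty, tz, ax, ay, az], ...]. A call has 1 to 8 rows; each row is the pose to reach, as a shift and turn from the pose commanded when the call began, along the tool's axes at that moment; what a row does not reach only later rows make up. A row lasts 1/10 s, in which the tool goes at most 50 mm and 8.59 degrees, less where a joint would pass 70% of its speed; a pose out of reach is approached as far as the arm can. A call with a gripper value outside its range is refused whole. OPENING is the opening in per cent of the stroke, from 0 (shut) to 100 (fully open), set as the call begins (- or left out, the last holds). The fingers move at their own pace and stop on an object; FORCE is the grip in N (left out, the last holds). Time passes only in rows, so rows that repeat a pose let the fingers close. It gives the time, the measured TCP pose, the force, the opening and the grip force at its end, in the units of the state.
- ctrl.get_obs(): the state, without advancing time (a new reading comes with each control period).
- ctrl.camera(name): name is "scene" or "side" or "wrist"; returns a dict with "img" (400x640x3 uint8, blue, green, red), "intrinsics" (3x3 intrinsics, pixels), "R" (3x3) and "t" (3): a world point X has camera coordinates R X + t. Camera axes: x right, y down, z forward; pixel columns grow to the right and rows downward; lengths in m; the calibration is good to about 2 mm. A picture is of the moment at which its call begins. There is no depth.
- ctrl.hand_in(): hands the job in; it is judged then, once.
The state is a dict: "time_s": time; "qpos": joint angles; "joint_vel": joint speeds; "tau": joint torques, N m; "ee_pos": TCP position; "eef_rot": TCP orientation; "force": force on the tool from outside, world axes, zero at the start; "moment": the same for the moment, N m; "grip_width": finger opening in m; "grip_force": force on a finger pad.
Only numpy, scipy, OpenCV 4.12 (cv2) and the standard library are available. Lean on these libraries where they do the work, as an engineer would, in place of code of your own. Each camera call takes 0.05 s, during which the arm holds its last target. There are 200 camera calls.

## Working session

There is one attempt and no reset: what is moved stays moved. The work goes in short steps, Python scripts to look and compute and a shell command to move; the robot and the scene stay as the last step left them, time stands still between calls to the robot, and variables do not carry over. Pictures are saved under pics/ and viewed, at most 10 in all, crops included, and the job is handed in when it is done.

```bash
mkdir -p pics; cat > h.py <<'E'
import numpy as np,cv2
from station import ctrl
from scipy.spatial.transform import Rotation as Ro
def snap(n,f,crop=None,k=1):
    c=ctrl.camera(n);np.savez('pics/'+f+'.npz',K=c['intrinsics'],R=c['R'],t=c['t']);im=c['img']
    cv2.imwrite('pics/'+f+'_full.png',im)
    if crop: im=im[crop[1]:crop[3],crop[0]:crop[2]]
    if k!=1: im=cv2.resize(im,None,fx=k,fy=k,interpolation=cv2.INTER_CUBIC)
    cv2.imwrite('pics/'+f+'.png',im)
def ray(f,u,v):
    d=np.load('pics/'+f+'.npz');r=d['R'].T@np.linalg.inv(d['K'])@[u,v,1.];return -d['R'].T@d['t'],r/np.linalg.norm(r)
def onz(f,u,v,z):
    o,r=ray(f,u,v);return o+r*(z-o[2])/r[2]
def tri(*a):
    A=0;b=0
    for f,u,v in a:
        o,r=ray(f,u,v);P=np.eye(3)-np.outer(r,r);A=A+P;b=b+P@o
    return np.linalg.solve(A,b)
def proj(f,X):
    d=np.load('pics/'+f+'.npz');p=d['K']@(d['R']@np.array(X)+d['t']);return p[:2]/p[2]
E
python3 - <<'E'
from h import *
snap('scene','s1');snap('side','d1')
o=ctrl.get_obs();print({k:np.round(o[k],4) for k in o});print(ctrl.tcp_to_grasp)
for f in('s1','d1'):
    d=np.load('pics/'+f+'.npz');print(-d['R'].T@d['t'],d['R'][2])
E
```

```text
{'time_s': np.float64(0.1), 'qpos': array([-1.2436,  0.3004,  1.5215,  0.    ,  1.3207, -0.0666]), 'joint_vel': array([-0.0008, -0.003 , -0.0019,  0.0009, -0.0003,  0.0011]), 'tau': array([ 6.00000e-04, -5.32650e+01, -3.53287e+01,  7.10000e-02,
        2.35000e-02, -1.00000e-04]), 'ee_pos': array([ 0.211 , -0.5079,  0.4042]), 'eef_rot': array([-3.1406e+00, -1.0000e-04,  3.9380e-01]), 'force': array([-0.2471,  0.5381, -0.894 ]), 'moment': array([-0.0457, -0.0372, -0.0088]), 'grip_force': np.float64(0.0), 'grip_width': np.float64(0.0941)}
0.1804
[ 0.85326302 -0.67317824  0.67481571] [-0.33291595  0.72726921 -0.60020536]
[0.05744852 0.64208963 0.4459227 ] [ 0.56652292 -0.7405884  -0.36135938]
```

View pics/s1.png

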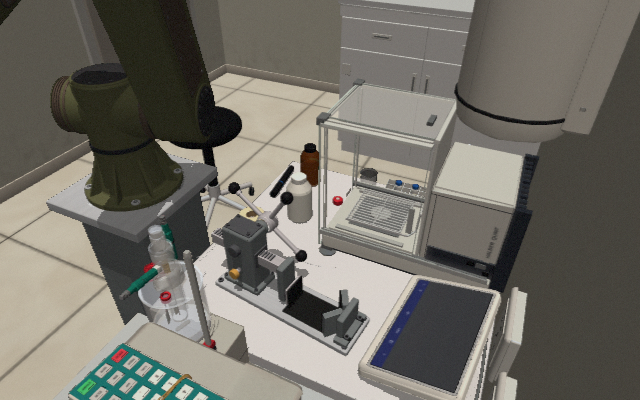

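View pics/d1.png

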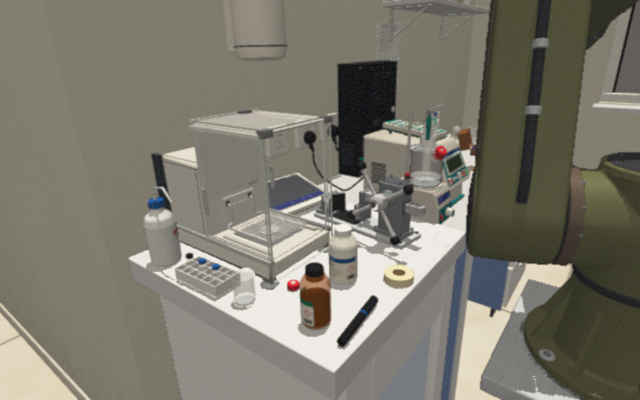

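The scene view shows amber bottle cap at about (311,148), the white bottle cap at (299,179), the red cap at (338,201) and the clamp from (220,280) to (365,345). In the side view the amber cap is at (315,270), the white cap at (343,231) and the clamp around (385,205). I'll enlarge both.

```bash
python3 - <<'E'
from h import *
a=cv2.imread('pics/s1_full.png')[135:355,205:375];b=cv2.imread('pics/d1_full.png')[150:350,280:450]
a=cv2.resize(a,None,fx=2.7,fy=2.7,interpolation=cv2.INTER_CUBIC);b=cv2.resize(b,(0,0),fx=2,fy=2,interpolation=cv2.INTER_CUBIC)
c=np.zeros((594,800,3),np.uint8);c[:a.shape[0],:a.shape[1]]=a;c[:b.shape[0],459:459+340]=b;cv2.imwrite('pics/c1.png',c)
E
```

```text
(no output)
```

View pics/c1.png

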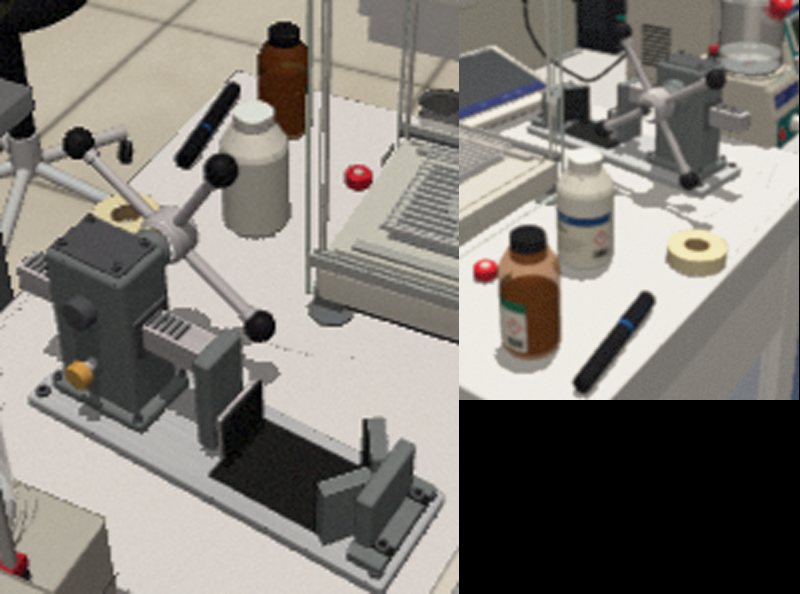

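The enlarged crop shows the plate corners, the housing top and three balls from the scene camera, and all four balls from the side. I'll fit the clamp pose and handle angle to them, and triangulate the bottle.

```bash
python3 - <<'E'
from h import *
from scipy.optimize import least_squares
S=lambda x,y:('s1',205+x/2.7-.3,135+y/2.7-.3)
D=lambda x,y:('d1',280+(x-459)/2-.25,150+y/2-.25)
pts=[(S(377,593),(.16,-.045,.012)),(S(443,497),(.16,.045,.012)),(S(30,393),(-.145,-.045,.012)),
(S(50,247),(-.125,-.025,.152)),(S(128,281),(-.055,-.025,.152)),(S(168,239),(-.055,.025,.152)),(S(92,212),(-.125,.025,.152))]
balls=[(S(78,143),2),(S(221,170),1),(S(259,325),0),(D(606,133),0),(D(625,32),1),(D(713,80),2),(D(688,180),3)]
def cl(p,X):
    c,s=np.cos(p[2]),np.sin(p[2]);return np.array([p[0]+c*X[0]-s*X[1],p[1]+s*X[0]+c*X[1],X[2]])
def ball(p,k):
    a=p[3]+k*np.pi/2; return cl(p,[-.09+.095*np.cos(a),.068,.113+.095*np.sin(a)])
def f(p):
    return np.concatenate([proj(o[0],cl(p,X))-o[1:] for o,X in pts]+[proj(o[0],ball(p,k))-o[1:] for o,k in balls])
r=least_squares(f,[.45,-.2,0,-.4],loss='soft_l1');p=r.x;print(p,np.round(f(p).reshape(-1,2),1).tolist())
np.save('clamp.npy',p)
for n,X in dict(stand=(.072,0,.012),hub=(-.09,.068,.113)).items():print(n,cl(p,X))
print('balls',[np.round(ball(p,k),3).tolist() for k in range(4)])
# bottles: cap top centre
print('amber top',tri(S(285,32),D(530,236)),onz(*S(285,32),.112),onz(*D(530,236),.112))
print('white top',tri(S(253,108),D(586,157)))
print('red',onz(*S(358,176),.012),onz(*D(485,269),.01))
# pad top corners
print(onz(*S(262,382),.064),onz(*S(220,435),.064))
E
```

```text
[ 0.55746403 -0.18318211 -0.14700916 -0.56894035] [[0.2, -0.5], [0.6, -0.7], [-1.5, -0.1], [-3.7, -1.0], [-3.4, 0.7], [-0.4, 1.0], [-0.9, -2.1], [1.1, -0.1], [0.2, 0.1], [0.3, 0.5], [-1.9, -2.9], [-2.2, -0.6], [0.0, -0.7], [-0.8, -0.2]]
stand [ 0.62868741 -0.19372869  0.012     ]
hub [ 0.47839546 -0.10273237  0.113     ]
balls [[0.558, -0.114, 0.062], [0.529, -0.11, 0.193], [0.399, -0.091, 0.164], [0.428, -0.095, 0.033]]
amber top [0.4207743  0.20569459 0.1084297 ] [0.42506743 0.2020905  0.112     ] [0.41454146 0.20967466 0.112     ]
white top [0.45883085 0.06676144 0.11692902]
red [0.52617832 0.14760624 0.012     ] [0.52117703 0.1534067  0.01      ]
[ 0.58486322 -0.16506732  0.064     ] [ 0.58105889 -0.2194001   0.064     ]
```

```bash
cat >> h.py <<'E'
def to(pos,rpy):
    o=ctrl.get_obs();R0=Ro.from_euler('xyz',o['eef_rot']);
    d=R0.inv().apply(np.array(pos)-o['ee_pos'])*100;w=(R0.inv()*Ro.from_euler('xyz',rpy)).as_rotvec()
    print('t',round(float(o['time_s']),2),'row',np.round(d,2).tolist(),np.round(w,3).tolist())
E
python3 - <<'E'
from h import *
to([.34,-.1,.45],[np.pi,0,-.147]);to([.42,.205,.42],[np.pi,0,-.147])
E
```

```text
t 0.1 row [27.56, -32.72, -4.55] [-0.001, 0.0, 0.541]
t 0.1 row [46.65, -57.81, -1.52] [-0.001, 0.0, 0.541]
```

```bash
python3 -m jog '[[10,-14,-4.5,0,0,0.15],[20,-24,-4.5,0,0,0.3],[27.5,-32.7,-4.5,0,0,0.54],[27.5,-32.7,-4.5,0,0,0.54],[27.5,-32.7,-4.5,0,0,0.54],[27.5,-32.7,-4.5,0,0,0.54],[27.5,-32.7,-4.5,0,0,0.54],[27.5,-32.7,-4.5,0,0,0.54]]' 100 20; python3 - <<'E'
from h import *
to([.42,.205,.42],[np.pi,0,-.147])
E
```

```text
time_s: 0.9
ee_pos: [0.3294, -0.1289, 0.4473]
eef_rot: [3.142, -0.0, -0.147]
force: [0.5, 0.6, 0.0]
grip_width: 0.094
grip_force: 0.0
t 0.9 row [4.08, -34.36, 2.73] [0.0, -0.0, 0.0]
```

```bash
python3 -m jog '[[4,-34,2.7,0,0,0],[4,-34,2.7,0,0,0],[4,-34,2.7,0,0,0],[4,-34,2.7,0,0,0],[4,-34,2.7,0,0,0],[4,-34,2.7,0,0,0],[4,-34,2.7,0,0,0],[4,-34,2.7,0,0,0]]'; python3 - <<'E'
from h import *
snap('wrist','w1')
o=ctrl.get_obs();print(o['ee_pos'],o['eef_rot'],o['qpos'])
d=np.load('pics/w1.npz');print(-d['R'].T@d['t'],d['R'][2])
print(proj('w1',[.42,.205,.112]))
E
```

```text
time_s: 1.7
ee_pos: [0.419, 0.2032, 0.4189]
eef_rot: [3.141, 0.002, -0.142]
force: [-0.3, -1.3, -0.0]
grip_width: 0.0944
grip_force: 0.0
[0.41868922 0.20130007 0.41911923] [ 3.14058459e+00  1.85120956e-03 -1.42972454e-01] [3.69289688e-01 9.61314741e-02 1.73068255e+00 2.96581089e-05
 1.31688631e+00 2.08305006e+00]
[0.49961571 0.19094047 0.39950618] [-0.27917472  0.0396597  -0.95942096]
[319.11884169 197.60356138]
```

View pics/w1.png

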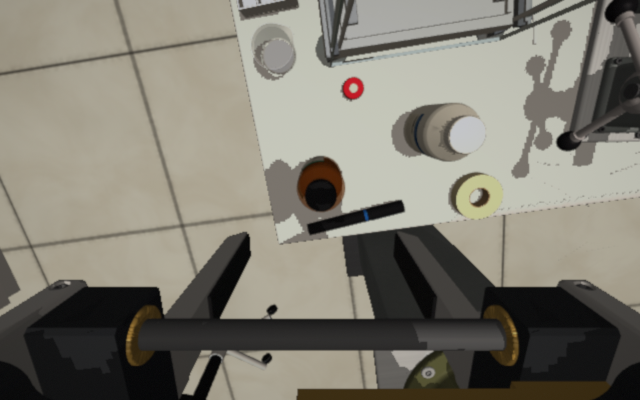

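The wrist view shows the amber cap's top at about (321,195), the white bottle's cap at (467,134) and the red cap at (353,89). The predicted amber position, (319,198), agrees within 3 px.

```bash
python3 - <<'E'
from h import *
a=onz('w1',321,195,.112);print(a,'white',onz('w1',467,134,.118),'red',onz('w1',353,89,.014))
to([a[0],a[1],.075+.1804],[np.pi,0,-.147])
E
```

```text
[0.4224073  0.20275011 0.112     ] white [0.46267256 0.06077222 0.118     ] red [0.5225074  0.14935622 0.014     ]
t 1.75 row [0.38, -0.21, 16.37] [0.001, 0.002, 0.004]
```

```bash
python3 -m jog '[[0.4,-0.1,4,0,0,0],[0.4,-0.1,8,0,0,0],[0.4,-0.1,12,0,0,0],[0.4,-0.1,15,0,0,0],[0.4,-0.1,16.3,0,0,0],[0.4,-0.1,16.3,0,0,0]]' && python3 -m jog '[[0,0,0,0,0,0],[0,0,0,0,0,0],[0,0,0,0,0,0],[0,0,0,0,0,0],[0,0,0,0,0,0],[0,0,0,0,0,0],[0,0,0,0,0,0],[0,0,0,0,0,0]]' 0 25
```

```text
time_s: 2.35
ee_pos: [0.4224, 0.1989, 0.2557]
eef_rot: [3.14, 0.003, -0.147]
force: [-0.1, -0.2, -0.1]
grip_width: 0.0942
grip_force: 0.0
time_s: 3.15
ee_pos: [0.4229, 0.2002, 0.2574]
eef_rot: [-3.141, -0.001, -0.146]
force: [0.2, 2.2, 4.9]
grip_width: 0.0546
grip_force: 24.7
```

```bash
python3 -m jog '[[0,0,-2,0,0,0],[0,0,-6,0,0,0],[0,0,-11,0,0,0],[0,0,-16,0,0,0],[0,0,-21,0,0,0],[0,0,-24.5,0,0,0],[0,0,-24.5,0,0,0]]'; python3 - <<'E'
from h import *
o=ctrl.get_obs();print(o['grip_width'],o['force'])
to([.44,-.10,.5],[np.pi,0,-.147]);to([.629,-.194,.5],[np.pi,0,-.147])
E
```

```text
time_s: 3.85
ee_pos: [0.4224, 0.1999, 0.5062]
eef_rot: [-3.139, -0.006, -0.146]
force: [0.6, -0.2, -2.9]
grip_width: 0.0546
grip_force: 24.7
0.05459047187148775 [ 0.62854429 -0.15751383 -2.913028  ]
t 3.85 row [6.1, 29.41, 0.58] [-0.003, -0.006, 0.001]
t 3.85 row [26.17, 35.96, 0.67] [-0.003, -0.006, 0.001]
```

```bash
python3 -m jog '[[1,4,0,0,0,0],[2,8,0,0,0,0],[3,12,0,0,0,0],[3,16,0,0,0,0],[4,20,0,0,0,0],[5,24,0,0,0,0],[6,28,0,0,0,0],[9,30,0,0,0,0]]' && python3 -m jog '[[4,1,0,0,0,0],[8,3,0,0,0,0],[12,5,0,0,0,0],[15,6,0,0,0,0],[17.2,6,0,0,0,0],[17.2,6,0,0,0,0],[17.2,6,0,0,0,0]]'; python3 - <<'E'
from h import *
snap('wrist','w2');snap('scene','s2')
to([.629,-.194,.5],[np.pi,0,-.147])
o=ctrl.get_obs();print(o['qpos'],o['ee_pos'])
a=cv2.imread('pics/s2_full.png')[70:370,180:440];a=cv2.resize(a,(520,600),interpolation=cv2.INTER_CUBIC)
b=cv2.imread('pics/w2_full.png');b=cv2.resize(b[:,180:460],(280,400));c=np.zeros((600,800,3),np.uint8);c[:,:520]=a;c[:400,520:]=b;cv2.imwrite('pics/c2.png',c)
E
```

```text
time_s: 4.65
ee_pos: [0.4672, -0.1124, 0.5011]
eef_rot: [3.141, 0.002, -0.148]
force: [0.4, 1.2, -1.7]
grip_width: 0.0541
grip_force: 24.7
time_s: 5.35
ee_pos: [0.6297, -0.1944, 0.5]
eef_rot: [-3.141, 0.003, -0.146]
force: [-0.4, 1.0, -1.9]
grip_width: 0.0543
grip_force: 24.8
t 5.45 row [-0.0, -0.01, 0.17] [-0.0, 0.001, 0.001]
[-3.54907024e-01  5.13308129e-01  1.00542994e+00 -1.05430492e-04
  1.62369144e+00  1.36201465e+00] [ 0.6290247  -0.19409163  0.50173711]
```

View pics/c2.png

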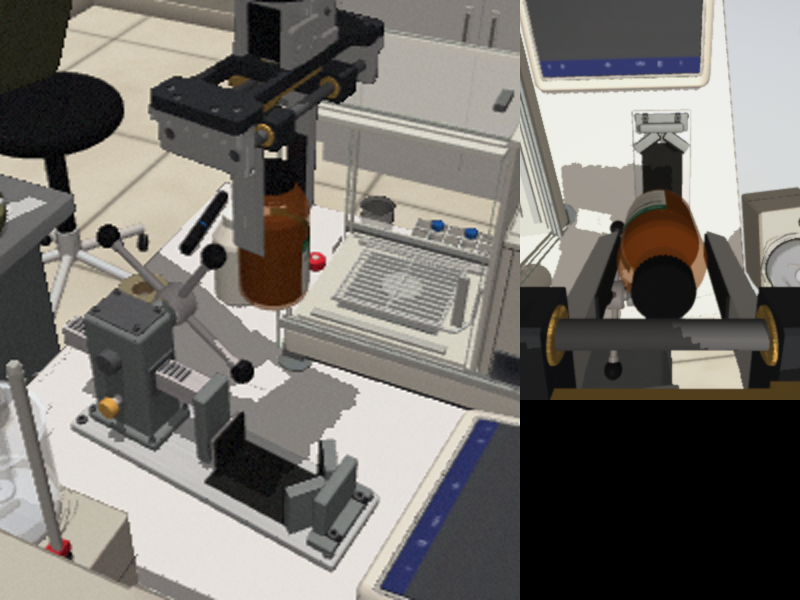

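The composite shows the bottle hanging upright in the gripper, above the clamp. In the wrist view (right), the plate's far corners are at about (294,111) and (351,111). I'll check the clamp fit against these.

```bash
python3 - <<'E'
from h import *
p=np.load('clamp.npy')
def cl(p,X):
    c,s=np.cos(p[2]),np.sin(p[2]);return np.array([p[0]+c*X[0]-s*X[1],p[1]+s*X[0]+c*X[1],X[2]])
for X in[(.16,.045,.012),(.16,-.045,.012),(.072,0,.012),(.1,.039,.066),(.1,-.039,.066)]:print(X,proj('w2',cl(p,X)))
b=cv2.imread('pics/w2_full.png')[90:230,260:390];cv2.imwrite('pics/c3.png',cv2.resize(b,None,fx=4,fy=4,interpolation=cv2.INTER_CUBIC))
E
```

```text
(0.16, 0.045, 0.012) [291.37791525 109.38371253]
(0.16, -0.045, 0.012) [351.28411186 109.44588479]
(0.072, 0, 0.012) [321.30124016 167.46589144]
(0.1, 0.039, 0.066) [293.07121622 154.22189742]
(0.1, -0.039, 0.066) [349.36349233 154.28360109]
```

View pics/c3.png

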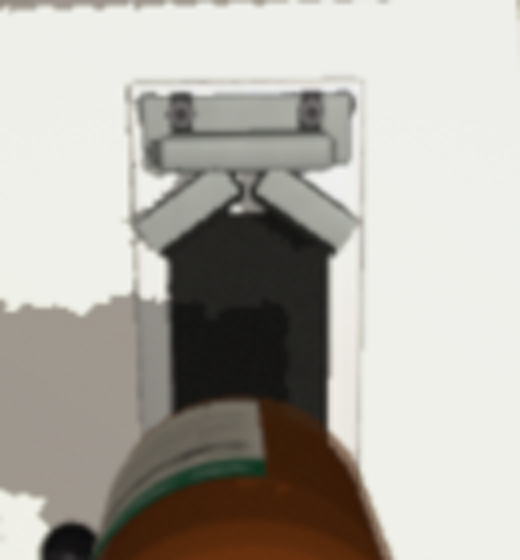

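The far corners measure (292,111) and (351,110), within 1.5 px of the fit, so I only shift x by -1.5 mm. Going down.

```bash
python3 -m jog '[[-0.2,0,4.5,0,0,0],[-0.2,0,9,0,0,0],[-0.2,0,13,0,0,0],[-0.2,0,16.5,0,0,0],[-0.2,0,19.5,0,0,0],[-0.2,0,21.5,0,0,0],[-0.2,0,22.5,0,0,0],[-0.2,0,22.5,0,0,0]]'; python3 - <<'E'
from h import *
to([.627,-.1935,.2694],[np.pi,0,-.147])
E
```

```text
time_s: 6.25
ee_pos: [0.6271, -0.1938, 0.2765]
eef_rot: [-3.141, 0.001, -0.146]
force: [-0.3, -0.3, -1.3]
grip_width: 0.0541
grip_force: 24.8
t 6.25 row [-0.01, -0.03, 0.71] [-0.0, 0.001, 0.001]
```

```bash
python3 -m jog '[[0,0,0.3,0,0,0],[0,0,0.5,0,0,0],[0,0,0.6,0,0,0],[0,0,0.6,0,0,0]]'; python3 - <<'E'
from h import *
print(ctrl.get_obs()['ee_pos'])
E
```

```text
time_s: 6.65
ee_pos: [0.6276, -0.194, 0.2714]
eef_rot: [3.141, -0.0, -0.146]
force: [0.1, 0.8, -2.0]
grip_width: 0.0543
grip_force: 24.8
[ 0.62756333 -0.19397515  0.27143915]
```

```bash
python3 -m jog '[[0,0,0.15,0,0,0],[0,0,0.3,0,0,0],[0,0,0.3,0,0,0]]'
```

```text
time_s: 6.95
ee_pos: [0.6278, -0.1937, 0.2692]
eef_rot: [-3.141, -0.002, -0.146]
force: [-0.9, 3.4, 5.3]
grip_width: 0.0536
grip_force: 24.9
```

```bash
python3 -m jog '[[0,0,0,0,0,0],[0,0,0,0,0,0],[0,0,0,0,0,0],[0,0,0,0,0,0],[0,0,0,0,0,0],[0,0,0,0,0,0]]' 100 && python3 -m jog '[[0,0,-2,0,0,0],[0,0,-5,0,0,0],[0,0,-9,0,0,0],[0,0,-13,0,0,0],[0,0,-13,0,0,0]]' ; python3 - <<'E'
from h import *
snap('wrist','w3');snap('side','d3');snap('scene','s3')
o=ctrl.get_obs();print(o['ee_pos'],o['qpos'])
a=cv2.imread('pics/s3_full.png')[190:360,205:375];a=cv2.resize(a,None,fx=2.35,fy=2.35,interpolation=cv2.INTER_CUBIC)
b=cv2.imread('pics/w3_full.png')[100:330,220:420];b=cv2.resize(b,None,fx=1.7,fy=1.7,interpolation=cv2.INTER_CUBIC)
c=np.zeros((400,800,3),np.uint8);c[:a.shape[0],:a.shape[1]]=a[:400];c[:b.shape[0],400:400+b.shape[1]]=b;cv2.imwrite('pics/c4.png',c)
print(proj('w3',[.627,-.194,.124]))
E
```

```text
time_s: 7.55
ee_pos: [0.6275, -0.194, 0.268]
eef_rot: [-3.142, 0.0, -0.146]
force: [-1.0, 0.7, 1.0]
grip_width: 0.0935
grip_force: 0.0
time_s: 8.05
ee_pos: [0.6275, -0.1939, 0.4045]
eef_rot: [3.14, -0.009, -0.146]
force: [-0.3, -0.4, 0.7]
grip_width: 0.0941
grip_force: 0.0
[ 0.62745363 -0.19393171  0.39719011] [-3.55521502e-01  5.48736736e-01  1.18855104e+00 -8.25066505e-06
  1.40544461e+00  1.36149149e+00]
[320.68125423 209.94634441]
```

View pics/c4.png

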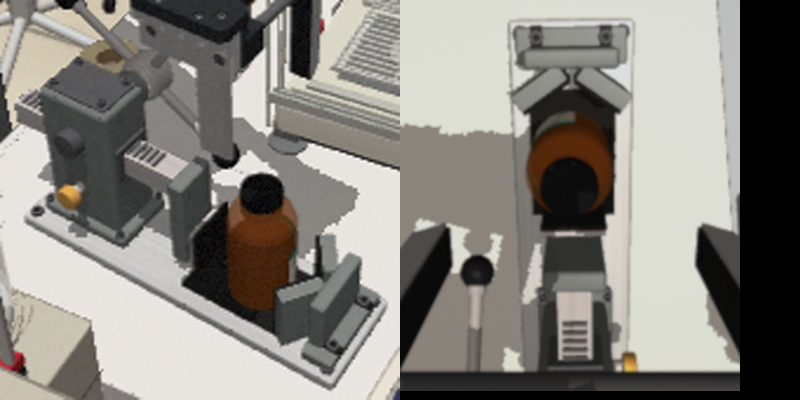

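The bottle stands upright and centred, short of the V block, and the gripper is clear. Next I work out the hauling poses: fingers shut, tilted 30° so they point down and back, pushing the topmost spoke.

```bash
cat >> h.py <<'E'
P=np.load('clamp.npy');P[0]-=.0015
TILT=.52
RT=Ro.from_euler('z',P[2])*Ro.from_euler('x',np.pi)*Ro.from_euler('y',-TILT)
def pose(th,r,off,y=.062,half=.008,tip=.199):
    """TCP with leading finger corner at radius r, off behind spoke axis (deg, m)"""
    t=np.radians(th);c=np.array([-.09+r*np.cos(t)+off*np.sin(t),y,.113+r*np.sin(t)-off*np.cos(t)])
    w=Ro.from_euler('z',P[2]).apply(c)+[P[0],P[1],0]
    return w-RT.apply([-half,0,tip])
def rows(L,ref=None):
    o=ctrl.get_obs();R0=Ro.from_euler('xyz',o['eef_rot']);ref=o['ee_pos'] if ref is None else ref
    print('t',round(float(o['time_s']),2),'turn',np.round((R0.inv()*RT).as_rotvec(),3),'F',np.round(o['force'],1))
    for a in L:
        w=pose(*a);print(a,np.round(w,3),np.round(R0.inv().apply(w-ref)*100,2).tolist())
def feel(s=''):
    o=ctrl.get_obs();tip=o['ee_pos']+Ro.from_euler('xyz',o['eef_rot']).apply([-.008,0,.199])
    Rz=Ro.from_euler('z',-P[2]);c=Rz.apply(tip-[P[0],P[1],0]);f=-Rz.apply(o['force']);a=c-[-.09,.062,.113]
    r=np.hypot(a[0],a[2]);T=a[0]*f[2]-a[2]*f[0]
    print(s,'t',round(float(o['time_s']),2),'corner r %.1f th %.1f y %.1f'%(r*1e3,np.degrees(np.arctan2(a[2],a[0])),c[1]*1e3),'f',np.round(f,1),'T %.2f'%T)
E
python3 - <<'E'
from h import *
rows([(57,.14,.06),(57,.072,.04),(57,.072,.014),(57,.072,.012)])
b=proj('w3',[.529-.0015,-.11,.193]);print('ball1 pred in w3',b)
print('ball0',proj('w3',[.5565,-.114,.062]))
print(ctrl.get_obs()['eef_rot'])
E
```

```text
t 8.2 turn [-0.    -0.519  0.001] F [-0.4 -0.1 -1.1]
(57, 0.14, 0.06) [ 0.706 -0.143  0.366] [7.02, -6.21, 3.07]
(57, 0.072, 0.04) [ 0.653 -0.135  0.32 ] [1.64, -6.21, 7.69]
(57, 0.072, 0.014) [ 0.631 -0.132  0.334] [-0.54, -6.22, 6.27]
(57, 0.072, 0.012) [ 0.629 -0.131  0.336] [-0.71, -6.22, 6.16]
ball1 pred in w3 [234.70587174 368.18575373]
ball0 [263.19805998 259.4449023 ]
[-3.14136380e+00  1.11655610e-03 -1.46215172e-01]
```

```bash
python3 -m jog '[[2,-1,0,0,-0.13,0],[4,-3,0,0,-0.26,0],[6,-5,1,0,-0.39,0],[7,-6.2,3,0,-0.52,0],[7,-6.2,3,0,-0.52,0],[4.5,-6.2,5.5,0,-0.52,0],[1.6,-6.2,7.7,0,-0.52,0],[1.6,-6.2,7.7,0,-0.52,0]]' 0 20; python3 - <<'E'
from h import *
feel();rows([(57,.072,.02),(57,.072,.012)]);print(ctrl.get_obs()['grip_width'])
snap('side','d4',(330,130,530,280),4)
E
```

```text
time_s: 9.0
ee_pos: [0.649, -0.1352, 0.3168]
eef_rot: [-3.14, 0.526, -0.146]
force: [-0.2, -0.3, 0.9]
grip_width: 0.0333
grip_force: 0.0
 t 9.0 corner r 76.9 th 27.6 y 61.3 f [ 0.1  0.3 -0.9] T -0.07
t 9.0 turn [-0.001  0.006  0.001] F [-0.2 -0.3  0.9]
(57, 0.072, 0.02) [ 0.636 -0.132  0.331] [-1.86, -0.09, -0.59]
(57, 0.072, 0.012) [ 0.629 -0.131  0.336] [-2.66, -0.09, -0.63]
0.033330822065904125
```

View pics/d4.png

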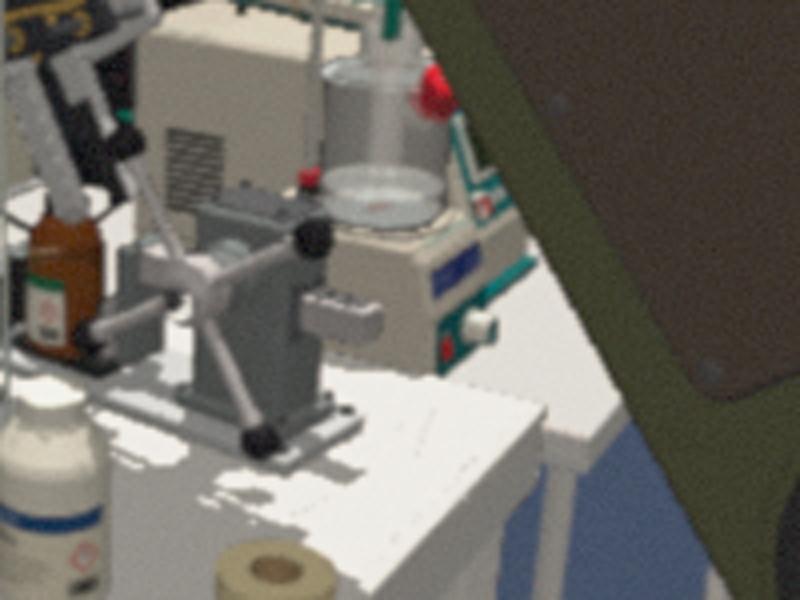

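The side view shows the fingertips beyond the upper far ball at (125,140) and well clear of the bottle's cap. The handle is untouched. Let the fingers shut, then plan the haul.

```bash
python3 -m jog '[[0,0,0,0,0,0],[-1,0,-0.4,0,0,0],[-1.8,0,-0.6,0,0,0],[-1.8,0,-0.6,0,0,0]]'; python3 - <<'E'
from h import *
feel()
rows([(57,.072,.014),(62,.072,.012),(67,.072,.012),(72,.072,.011),(77,.072,.010),(82,.072,.009),(87,.072,.008),(92,.072,.007),(97,.072,.006)])
print(ctrl.get_obs()['grip_width'])
E
```

```text
time_s: 9.45
ee_pos: [0.6396, -0.1331, 0.3373]
eef_rot: [3.141, 0.517, -0.146]
force: [-0.4, 0.3, 0.9]
grip_width: 0.0007
grip_force: 0.0
 t 9.45 corner r 81.7 th 42.6 y 61.6 f [ 0.4 -0.3 -0.9] T -0.07
t 9.45 turn [ 0.001 -0.003  0.001] F [-0.4  0.3  0.9]
(57, 0.072, 0.014) [ 0.631 -0.132  0.334] [-0.61, -0.03, 0.68]
(62, 0.072, 0.012) [ 0.625 -0.131  0.34 ] [-1.44, -0.03, 0.55]
(67, 0.072, 0.012) [ 0.619 -0.13   0.343] [-2.07, -0.03, 0.49]
(72, 0.072, 0.011) [ 0.613 -0.129  0.347] [-2.81, -0.03, 0.51]
(77, 0.072, 0.01) [ 0.606 -0.128  0.35 ] [-3.54, -0.03, 0.59]
(82, 0.072, 0.009) [ 0.599 -0.127  0.352] [-4.25, -0.03, 0.75]
(87, 0.072, 0.008) [ 0.592 -0.126  0.353] [-4.95, -0.03, 0.98]
(92, 0.072, 0.007) [ 0.585 -0.125  0.354] [-5.62, -0.03, 1.28]
(97, 0.072, 0.006) [ 0.578 -0.124  0.354] [-6.25, -0.03, 1.64]
0.0007494261561430795
```

```bash
python3 -m jog '[[-0.6,0,0.6,0,0,0],[-1.4,0,0.5,0,0,0],[-2.1,0,0.5,0,0,0],[-2.8,0,0.5,0,0,0],[-2.8,0,0.5,0,0,0]]'; python3 - <<'E'
from h import *
feel()
E
```

```text
time_s: 9.95
ee_pos: [0.613, -0.1292, 0.3455]
eef_rot: [3.142, 0.519, -0.146]
force: [0.8, -0.7, -1.0]
grip_width: 0.0003
grip_force: 0.5
 t 9.95 corner r 71.6 th 62.8 y 61.7 f [-0.9  0.6  1. ] T 0.09
```

```bash
python3 -m jog '[[-0.7,0,0.1,0,0,0],[-1.4,0,0.2,0,0,0],[-2.1,0,0.5,0,0,0],[-2.8,0,0.8,0,0,0]]'; python3 - <<'E'
from h import *
feel()
rows([(92,.072,.007),(97,.072,.006),(102,.072,.005),(107,.072,.005),(112,.072,.005),(117,.072,.005),(122,.072,.005),(127,.072,.005),(132,.072,.005)])
d=np.load('pics/d1.npz')
E
```

```text
time_s: 10.35
ee_pos: [0.5856, -0.125, 0.3528]
eef_rot: [3.142, 0.517, -0.146]
force: [8.7, -2.2, -0.4]
grip_width: 0.0007
grip_force: 4.4
 t 10.35 corner r 71.0 th 85.5 y 61.7 f [-8.9  0.9  0.4] T 0.63
t 10.35 turn [ 0.001 -0.003  0.001] F [ 8.7 -2.2 -0.4]
(92, 0.072, 0.007) [ 0.585 -0.125  0.354] [-0.1, -0.01, -0.07]
(97, 0.072, 0.006) [ 0.578 -0.124  0.354] [-0.74, -0.02, 0.29]
(102, 0.072, 0.005) [ 0.571 -0.123  0.353] [-1.33, -0.02, 0.71]
(107, 0.072, 0.005) [ 0.565 -0.122  0.352] [-1.81, -0.02, 1.12]
(112, 0.072, 0.005) [ 0.559 -0.121  0.35 ] [-2.26, -0.02, 1.56]
(117, 0.072, 0.005) [ 0.553 -0.12   0.348] [-2.66, -0.02, 2.05]
(122, 0.072, 0.005) [ 0.547 -0.119  0.345] [-3.02, -0.02, 2.56]
(127, 0.072, 0.005) [ 0.542 -0.118  0.342] [-3.33, -0.02, 3.11]
(132, 0.072, 0.005) [ 0.537 -0.118  0.339] [-3.6, -0.02, 3.68]
```

T = 0.63 N m, just as told (free jaw). Keep hauling.

```bash
python3 -m jog '[[-0.7,0,0.3,0,0,0],[-1.3,0,0.7,0,0,0],[-1.8,0,1.1,0,0,0],[-2.3,0,1.6,0,0,0],[-2.7,0,2.1,0,0,0],[-3.0,0,2.6,0,0,0],[-3.3,0,3.1,0,0,0],[-3.6,0,3.7,0,0,0]]'; python3 - <<'E'
from h import *
feel()
rows([(132,.072,.005),(137,.072,.005),(142,.072,.005),(147,.072,.005),(152,.072,.005),(155,.072,.005),(150,.1,.03),(150,.13,.03),(75,.14,.06),(57,.14,.06),(57,.072,.04)])
E
```

```text
time_s: 11.15
ee_pos: [0.5367, -0.1182, 0.3388]
eef_rot: [3.14, 0.516, -0.147]
force: [11.4, -5.3, 1.3]
grip_width: 0.001
grip_force: 5.0
 t 11.15 corner r 71.4 th 127.6 y 61.2 f [-12.    3.6  -1.3] T 0.74
t 11.15 turn [ 0.001 -0.004  0.   ] F [11.4 -5.3  1.3]
(132, 0.072, 0.005) [ 0.537 -0.118  0.339] [0.0, -0.05, 0.02]
(137, 0.072, 0.005) [ 0.532 -0.117  0.334] [-0.21, -0.05, 0.61]
(142, 0.072, 0.005) [ 0.528 -0.116  0.33 ] [-0.38, -0.05, 1.22]
(147, 0.072, 0.005) [ 0.524 -0.116  0.325] [-0.48, -0.05, 1.84]
(152, 0.072, 0.005) [ 0.52  -0.115  0.32 ] [-0.54, -0.05, 2.47]
(155, 0.072, 0.005) [ 0.518 -0.115  0.317] [-0.54, -0.05, 2.85]
(150, 0.1, 0.03) [ 0.51  -0.114  0.358] [-3.3, -0.05, -0.3]
(150, 0.13, 0.03) [ 0.484 -0.11   0.373] [-6.3, -0.05, -0.33]
(75, 0.14, 0.06) [ 0.674 -0.138  0.401] [8.96, -0.03, -12.28]
(57, 0.14, 0.06) [ 0.706 -0.143  0.366] [13.51, -0.03, -10.84]
(57, 0.072, 0.04) [ 0.653 -0.135  0.32 ] [11.1, -0.04, -4.17]
```

```bash
python3 -m jog '[[-0.2,0,0.6,0,0,0],[-0.4,0,1.2,0,0,0],[-0.5,0,1.8,0,0,0],[-0.55,0,2.5,0,0,0],[-0.55,0,2.9,0,0,0]]'; python3 - <<'E'
from h import *
feel()
snap('side','d5')
rows([(152,.072,.02),(130,.12,.05),(100,.15,.06),(70,.15,.07),(62,.14,.06),(62,.072,.04),(64,.072,.02)])
E
```

```text
time_s: 11.65
ee_pos: [0.5177, -0.1155, 0.3165]
eef_rot: [3.14, 0.517, -0.147]
force: [6.9, -6.6, 9.4]
grip_width: 0.0005
grip_force: 6.3
 t 11.65 corner r 71.8 th 151.3 y 60.9 f [-7.8  5.5 -9.4] T 0.86
t 11.7 turn [ 0.002 -0.003 -0.   ] F [ 5.2 -6.9  5.2]
(152, 0.072, 0.02) [ 0.527 -0.116  0.333] [-0.01, -0.06, -1.95]
(130, 0.12, 0.05) [ 0.542 -0.118  0.406] [-2.27, -0.05, -9.02]
(100, 0.15, 0.06) [ 0.613 -0.129  0.44 ] [2.3, -0.04, -15.54]
(70, 0.15, 0.07) [ 0.697 -0.141  0.399] [11.63, -0.04, -16.12]
(62, 0.14, 0.06) [ 0.698 -0.142  0.377] [12.84, -0.04, -14.33]
(62, 0.072, 0.04) [ 0.649 -0.134  0.327] [11.04, -0.05, -7.47]
(64, 0.072, 0.02) [ 0.63  -0.131  0.338] [8.78, -0.05, -7.47]
```

```bash
python3 -m jog '[[0,0,-1.5,0,0,0],[-0.8,0,-4,0,0,0],[-2,0,-8,0,0,0],[-0.5,0,-12,0,0,0],[2.3,0,-15.5,0,0,0],[7,0,-16,0,0,0],[11.6,0,-16.2,0,0,0],[12.8,0,-14.3,0,0,0]]' && python3 -m jog '[[-0.5,0,3,0,0,0],[-1.8,0,6.5,0,0,0],[-1.8,0,6.8,0,0,0]]' ; python3 - <<'E'
from h import *
feel()
snap('side','d6',(330,130,530,280),4)
for k in(62,64,66):
  t=np.radians(k);c=np.array([-.09+.095*np.cos(t),.068,.113+.095*np.sin(t)]);print(k,(proj('d6',Ro.from_euler('z',P[2]).apply(c)+[P[0],P[1],0])-[330,130])*4)
rows([(62,.072,.04),(64,.072,.02)])
E
```

```text
time_s: 12.5
ee_pos: [0.7008, -0.142, 0.3715]
eef_rot: [-3.141, 0.523, -0.146]
force: [-0.2, -1.2, -0.1]
grip_width: 0.0007
grip_force: 0.0
time_s: 12.8
ee_pos: [0.6463, -0.1339, 0.3215]
eef_rot: [-3.14, 0.529, -0.146]
force: [0.1, 0.1, -0.1]
grip_width: 0.0005
grip_force: 0.0
 t 12.8 corner r 76.5 th 32.2 y 62.1 f [-0.1 -0.2  0.1] T 0.01
62 [132.84791962 136.65137019]
64 [136.76701523 135.05367211]
66 [140.77284558 133.63590543]
t 12.85 turn [-0.     0.004  0.001] F [0.4 0.7 1. ]
(62, 0.072, 0.04) [ 0.649 -0.134  0.327] [-0.0, -0.01, -0.27]
(64, 0.072, 0.02) [ 0.63  -0.131  0.338] [-2.25, -0.01, -0.26]
```

View pics/d6.png

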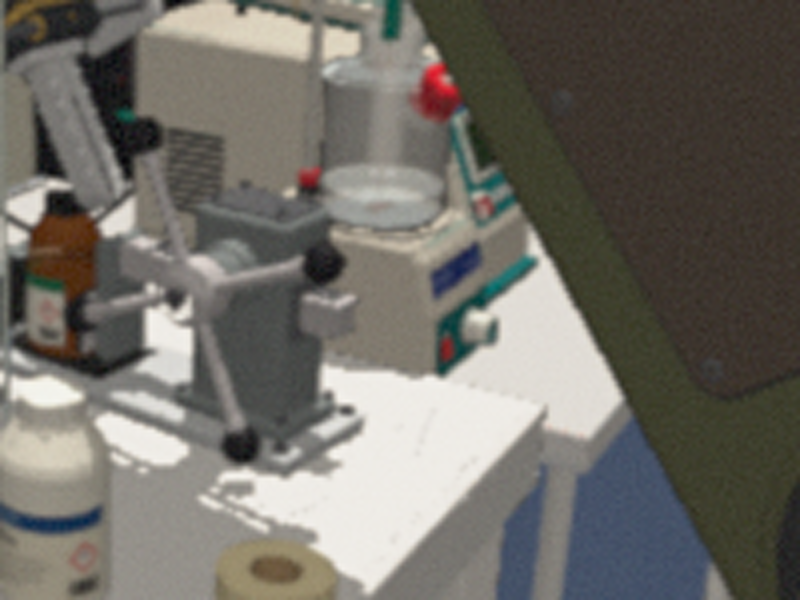

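The upper far ball is now at (147,133), so this spoke stands at about 66° after roughly 1.7 rad of winding. The bottle stands and the pad is nearer to it.

```bash
python3 - <<'E'
from h import *
rows([(66,.072,.014),(71,.072,.012),(76,.072,.010),(81,.072,.009),(86,.072,.008),(91,.072,.007),(96,.072,.006),(101,.072,.005),(106,.072,.005),(111,.072,.005),(116,.072,.005)])
E
```

```text
t 12.85 turn [-0.     0.004  0.001] F [0.4 0.7 1. ]
(66, 0.072, 0.014) [ 0.622 -0.13   0.342] [-3.11, -0.01, -0.24]
(71, 0.072, 0.012) [ 0.615 -0.129  0.346] [-3.94, -0.01, -0.23]
(76, 0.072, 0.01) [ 0.608 -0.128  0.349] [-4.77, -0.01, -0.13]
(81, 0.072, 0.009) [ 0.601 -0.127  0.351] [-5.49, -0.02, 0.02]
(86, 0.072, 0.008) [ 0.594 -0.126  0.353] [-6.18, -0.02, 0.25]
(91, 0.072, 0.007) [ 0.586 -0.125  0.354] [-6.85, -0.02, 0.54]
(96, 0.072, 0.006) [ 0.579 -0.124  0.354] [-7.49, -0.02, 0.89]
(101, 0.072, 0.005) [ 0.572 -0.123  0.353] [-8.09, -0.02, 1.31]
(106, 0.072, 0.005) [ 0.566 -0.122  0.352] [-8.58, -0.02, 1.71]
(111, 0.072, 0.005) [ 0.56  -0.121  0.351] [-9.03, -0.02, 2.15]
(116, 0.072, 0.005) [ 0.554 -0.12   0.349] [-9.43, -0.02, 2.63]
```

```bash
python3 -m jog '[[-2.2,0,-0.2,0,0,0],[-3.1,0,-0.2,0,0,0],[-3.9,0,-0.2,0,0,0],[-4.7,0,-0.1,0,0,0],[-5.5,0,0,0,0,0],[-6.2,0,0.3,0,0,0],[-6.9,0,0.6,0,0,0],[-7.5,0,0.9,0,0,0]]'; python3 - <<'E'
from h import *
feel()
rows([(101,.072,.005),(106,.072,.005),(111,.072,.005),(116,.072,.005),(121,.072,.005),(126,.072,.005),(131,.072,.005)])
E
```

```text
time_s: 13.65
ee_pos: [0.5806, -0.1243, 0.3567]
eef_rot: [3.141, 0.515, -0.146]
force: [10.0, 0.0, -0.1]
grip_width: 0.0005
grip_force: 4.1
 t 13.65 corner r 74.4 th 89.4 y 61.7 f [-9.9 -1.5  0.1] T 0.74
t 13.65 turn [ 0.001 -0.005  0.001] F [10.   0.  -0.1]
(101, 0.072, 0.005) [ 0.572 -0.123  0.353] [-0.59, -0.02, 0.72]
(106, 0.072, 0.005) [ 0.566 -0.122  0.352] [-1.08, -0.02, 1.12]
(111, 0.072, 0.005) [ 0.56  -0.121  0.351] [-1.54, -0.02, 1.56]
(116, 0.072, 0.005) [ 0.554 -0.12   0.349] [-1.95, -0.02, 2.03]
(121, 0.072, 0.005) [ 0.548 -0.119  0.346] [-2.32, -0.02, 2.54]
(126, 0.072, 0.005) [ 0.543 -0.119  0.343] [-2.64, -0.02, 3.08]
(131, 0.072, 0.005) [ 0.538 -0.118  0.339] [-2.92, -0.02, 3.65]
```

```bash
python3 -m jog '[[-0.6,0,0.7,0,0,0],[-1.1,0,1.1,0,0,0],[-1.5,0,1.5,0,0,0],[-1.9,0,2.0,0,0,0],[-2.3,0,2.5,0,0,0],[-2.6,0,3.1,0,0,0]]'; python3 - <<'E'
from h import *
feel()
rows([(126,.072,.005),(129,.072,.005),(132,.072,.005),(135,.072,.005),(138,.072,.005),(141,.072,.005),(144,.072,.005),(147,.072,.005),(150,.072,.005),(153,.072,.005),(156,.072,.005)])
E
```

```text
time_s: 14.25
ee_pos: [0.5431, -0.1192, 0.343]
eef_rot: [3.14, 0.514, -0.147]
force: [7.0, -4.3, 6.9]
grip_width: 0.0002
grip_force: 5.2
 t 14.25 corner r 71.1 th 121.3 y 61.1 f [-7.5  3.2 -6.9] T 0.71
t 14.25 turn [ 0.002 -0.006  0.   ] F [ 7.  -4.3  6.9]
(126, 0.072, 0.005) [ 0.543 -0.119  0.343] [-0.03, -0.06, 0.03]
(129, 0.072, 0.005) [ 0.54  -0.118  0.341] [-0.2, -0.06, 0.37]
(132, 0.072, 0.005) [ 0.537 -0.118  0.339] [-0.35, -0.06, 0.71]
(135, 0.072, 0.005) [ 0.534 -0.117  0.336] [-0.49, -0.06, 1.07]
(138, 0.072, 0.005) [ 0.531 -0.117  0.334] [-0.61, -0.06, 1.43]
(141, 0.072, 0.005) [ 0.528 -0.116  0.331] [-0.7, -0.06, 1.79]
(144, 0.072, 0.005) [ 0.526 -0.116  0.328] [-0.78, -0.06, 2.16]
(147, 0.072, 0.005) [ 0.524 -0.116  0.325] [-0.84, -0.06, 2.53]
(150, 0.072, 0.005) [ 0.521 -0.115  0.322] [-0.88, -0.06, 2.91]
(153, 0.072, 0.005) [ 0.519 -0.115  0.319] [-0.9, -0.06, 3.29]
(156, 0.072, 0.005) [ 0.518 -0.115  0.316] [-0.9, -0.06, 3.66]
```

```bash
python3 -m jog '[[-0.2,0,0.4,0,0,0],[-0.35,0,0.7,0,0,0],[-0.5,0,1.05,0,0,0]]'; python3 -c "
from h import *;feel()"; python3 -m jog '[[-0.1,0,0.35,0,0,0],[-0.2,0,0.7,0,0,0],[-0.3,0,1.1,0,0,0]]'; python3 -c "
from h import *;feel()"
```

```text
time_s: 14.55
ee_pos: [0.5338, -0.118, 0.3364]
eef_rot: [3.139, 0.514, -0.147]
force: [7.3, -7.7, 5.5]
grip_width: 0.0003
grip_force: 5.7
 t 14.55 corner r 71.2 th 130.6 y 60.8 f [-8.3  6.5 -5.5] T 0.70
time_s: 14.85
ee_pos: [0.5259, -0.1168, 0.3284]
eef_rot: [3.14, 0.515, -0.147]
force: [7.3, -5.6, 6.3]
grip_width: 0.0007
grip_force: 5.4
 t 14.85 corner r 71.3 th 139.7 y 60.9 f [-8.   4.5 -6.3] T 0.71
```

```bash
python3 -m jog '[[-0.05,0,0.4,0,0,0],[-0.1,0,0.75,0,0,0]]'; python3 -c "
from h import *;feel()"; python3 -m jog '[[0,0,0.4,0,0,0],[0,0,0.75,0,0,0]]'; python3 -c "
from h import *;feel()
snap('scene','s5',(205,190,375,360),3)
rows([(153,.072,.005),(156,.072,.005),(160,.072,.005)])"
```

```text
time_s: 15.05
ee_pos: [0.5214, -0.1162, 0.3224]
eef_rot: [3.139, 0.515, -0.147]
force: [7.2, -6.3, 7.3]
grip_width: 0.0002
grip_force: 5.9
 t 15.05 corner r 71.2 th 145.8 y 60.8 f [-8.   5.2 -7.3] T 0.75
time_s: 15.25
ee_pos: [0.5177, -0.1156, 0.316]
eef_rot: [3.139, 0.515, -0.147]
force: [5.7, -5.6, 9.8]
grip_width: 0.0005
grip_force: 6.4
 t 15.25 corner r 71.2 th 151.7 y 60.8 f [-6.4  4.7 -9.8] T 0.83
t 15.3 turn [ 0.002 -0.005 -0.   ] F [ 5.9 -5.6  8. ]
(153, 0.072, 0.005) [ 0.519 -0.115  0.319] [-0.0, -0.08, -0.38]
(156, 0.072, 0.005) [ 0.518 -0.115  0.316] [-0.0, -0.08, -0.0]
(160, 0.072, 0.005) [ 0.515 -0.115  0.311] [0.03, -0.08, 0.5]
```

Torque at this angle equals that of the first haul (0.83 against 0.86), so the jaw is still free after about 3.3 rad. I'll move on to the next spoke.

```bash
python3 -m jog '[[0,0,-1.5,0,0,0],[-0.8,0,-4,0,0,0],[-2,0,-8,0,0,0],[-0.5,0,-12,0,0,0],[2.3,0,-15.5,0,0,0],[7,0,-16,0,0,0],[11.6,0,-16.2,0,0,0],[12.8,0,-14.3,0,0,0]]' && python3 -m jog '[[-0.5,0,3,0,0,0],[-1.8,0,6.5,0,0,0],[-1.8,0,6.8,0,0,0]]' ; python3 - <<'E'
from h import *
feel()
snap('side','d7');snap('scene','s7')
rows([(66,.072,.014),(71,.072,.012),(76,.072,.010),(81,.072,.009),(86,.072,.008),(91,.072,.007),(96,.072,.006)])
# template shift of the ball against d6
a=cv2.imread('pics/d6_full.png')[150:177,354:380];b=cv2.imread('pics/d7_full.png')[140:190,340:395]
m=cv2.matchTemplate(b,a,cv2.TM_CCOEFF_NORMED);print('ball shift',np.array(cv2.minMaxLoc(m)[3])-[14,10],cv2.minMaxLoc(m)[1])
E
```

```text
time_s: 16.1
ee_pos: [0.7005, -0.142, 0.3707]
eef_rot: [-3.141, 0.521, -0.146]
force: [-0.3, -0.3, -2.2]
grip_width: 0.0002
grip_force: 0.0
time_s: 16.4
ee_pos: [0.6461, -0.1339, 0.3207]
eef_rot: [-3.141, 0.527, -0.146]
force: [-0.6, 1.3, 0.6]
grip_width: 0.0004
grip_force: 0.0
 t 16.4 corner r 76.0 th 31.5 y 62.0 f [ 0.8 -1.2 -0.6] T -0.07
t 16.5 turn [ 0.    -0.001  0.001] F [ 0.3  0.1 -0.1]
(66, 0.072, 0.014) [ 0.622 -0.13   0.342] [-3.11, -0.02, -0.13]
(71, 0.072, 0.012) [ 0.615 -0.129  0.346] [-3.95, -0.02, -0.12]
(76, 0.072, 0.01) [ 0.608 -0.128  0.349] [-4.78, -0.02, -0.03]
(81, 0.072, 0.009) [ 0.601 -0.127  0.351] [-5.49, -0.02, 0.12]
(86, 0.072, 0.008) [ 0.594 -0.126  0.353] [-6.19, -0.02, 0.34]
(91, 0.072, 0.007) [ 0.586 -0.125  0.354] [-6.86, -0.02, 0.63]
(96, 0.072, 0.006) [ 0.579 -0.124  0.354] [-7.5, -0.03, 0.98]
ball shift [0 0] 0.9859013557434082
```

The handle shows the same ball position as before (shift 0 px). From here on I haul in small steps and read the torque.

```bash
python3 -m jog '[[-2.2,0,-0.1,0,0,0],[-3.1,0,-0.1,0,0,0],[-3.9,0,-0.1,0,0,0],[-4.3,0,-0.1,0,0,0]]'; python3 -c "
from h import *;feel()"; python3 -m jog '[[-0.5,0,0.1,0,0,0],[-0.9,0,0.15,0,0,0]]'; python3 -c "
from h import *;feel()"
```

```text
time_s: 16.9
ee_pos: [0.6121, -0.1291, 0.3484]
eef_rot: [3.141, 0.515, -0.146]
force: [8.4, -1.9, -0.3]
grip_width: 0.0005
grip_force: 3.5
 t 16.9 corner r 73.8 th 63.7 y 61.5 f [-8.6  0.7  0.3] T 0.58
time_s: 17.1
ee_pos: [0.6038, -0.1279, 0.3512]
eef_rot: [3.141, 0.515, -0.146]
force: [7.4, -2.9, -0.4]
grip_width: 0.0004
grip_force: 3.4
 t 17.1 corner r 73.1 th 70.6 y 61.5 f [-7.7  1.8  0.4] T 0.54
```

```bash
python3 -m jog '[[-0.5,0,0.1,0,0,0],[-0.9,0,0.25,0,0,0]]'; python3 -c "
from h import *;feel()
rows([(86,.072,.008),(91,.072,.007),(96,.072,.006),(101,.072,.005),(106,.072,.005),(111,.072,.005)])"
```

```text
time_s: 17.3
ee_pos: [0.5949, -0.1266, 0.3536]
eef_rot: [3.141, 0.515, -0.146]
force: [9.2, -0.8, 1.9]
grip_width: 0.0009
grip_force: 3.6
 t 17.3 corner r 73.0 th 77.9 y 61.5 f [-9.2 -0.5 -1.9] T 0.63
t 17.3 turn [ 0.001 -0.005  0.001] F [ 9.2 -0.8  1.9]
(86, 0.072, 0.008) [ 0.594 -0.126  0.353] [-0.09, -0.03, 0.13]
(91, 0.072, 0.007) [ 0.586 -0.125  0.354] [-0.76, -0.03, 0.41]
(96, 0.072, 0.006) [ 0.579 -0.124  0.354] [-1.4, -0.03, 0.76]
(101, 0.072, 0.005) [ 0.572 -0.123  0.353] [-2.01, -0.03, 1.17]
(106, 0.072, 0.005) [ 0.566 -0.122  0.352] [-2.5, -0.03, 1.57]
(111, 0.072, 0.005) [ 0.56  -0.121  0.351] [-2.95, -0.03, 2.0]
```

```bash
python3 -m jog '[[-0.4,0,0.2,0,0,0],[-0.75,0,0.4,0,0,0]]'; python3 -c "
from h import *;feel()"; python3 -m jog '[[-0.3,0,0.2,0,0,0],[-0.65,0,0.35,0,0,0]]'; python3 -c "
from h import *;feel()"
```

```text
time_s: 17.5
ee_pos: [0.5867, -0.1252, 0.3544]
eef_rot: [3.141, 0.513, -0.146]
force: [12.1, -1.2, 5.8]
grip_width: 0.0001
grip_force: 5.2
 t 17.5 corner r 72.3 th 84.3 y 61.7 f [-12.1  -0.6  -5.8] T 0.83
time_s: 17.7
ee_pos: [0.5795, -0.1242, 0.3547]
eef_rot: [3.141, 0.513, -0.146]
force: [12.6, -0.6, 3.8]
grip_width: 0.0006
grip_force: 5.9
 t 17.7 corner r 72.2 th 89.9 y 61.6 f [-12.6  -1.2  -3.8] T 0.91
```

```bash
python3 -m jog '[[-0.3,0,0.2,0,0,0],[-0.6,0,0.4,0,0,0]]'; python3 -c "
from h import *;feel()
rows([(101,.072,.005),(105,.072,.005),(109,.072,.005),(113,.072,.005),(117,.072,.005),(121,.072,.005)])"
```

```text
time_s: 17.9
ee_pos: [0.5725, -0.1232, 0.3543]
eef_rot: [3.141, 0.512, -0.146]
force: [14.4, -1.8, 3.4]
grip_width: 0.0008
grip_force: 6.6
 t 17.9 corner r 72.1 th 95.5 y 61.6 f [-14.6  -0.3  -3.4] T 1.07
t 17.9 turn [ 0.001 -0.008  0.001] F [14.4 -1.8  3.4]
(101, 0.072, 0.005) [ 0.572 -0.123  0.353] [-0.0, -0.02, 0.11]
(105, 0.072, 0.005) [ 0.567 -0.122  0.353] [-0.4, -0.02, 0.43]
(109, 0.072, 0.005) [ 0.562 -0.121  0.351] [-0.77, -0.02, 0.77]
(113, 0.072, 0.005) [ 0.557 -0.121  0.35 ] [-1.12, -0.02, 1.13]
(117, 0.072, 0.005) [ 0.553 -0.12   0.348] [-1.44, -0.02, 1.52]
(121, 0.072, 0.005) [ 0.548 -0.119  0.346] [-1.73, -0.02, 1.93]
```

Torque has climbed from 0.63 to 1.07 N m, so the pad is gripping at about 35–40 N. I finish with very small steps.

```bash
python3 -m jog '[[-0.06,0,0.04,0,0,0]]' >/dev/null; python3 -c "
from h import *;feel()"; python3 -m jog '[[-0.06,0,0.05,0,0,0]]'>/dev/null; python3 -c "
from h import *;feel()"
```

```text
t 18.0 corner r 72.0 th 96.1 y 61.5 f [-14.5   1.   -3.6] T 1.07
 t 18.1 corner r 72.0 th 96.6 y 61.5 f [-15.7   1.2  -5.7] T 1.17
```

```bash
python3 -m jog '[[-0.06,0,0.05,0,0,0]]' >/dev/null; python3 -c "
from h import *;feel()"; python3 -m jog '[[-0.06,0,0.05,0,0,0]]'>/dev/null; python3 -c "
from h import *;feel()"
```

```text
t 18.2 corner r 71.9 th 97.1 y 61.5 f [-14.9  -0.   -5.3] T 1.11
 t 18.3 corner r 71.9 th 97.7 y 61.4 f [-15.    0.2  -4.6] T 1.11
```

Torque is steady at about 1.11 N m, which is about 45 N. I back off and check.

```bash
python3 -m jog '[[0.8,0,0,0,0,0],[3,0,0,0,0,0],[6,0,-2,0,0,0],[8,0,-6,0,0,0],[9,0,-10,0,0,0],[9,0,-12,0,0,0],[9,0,-12,0,0,0]]'; python3 - <<'E'
from h import *
feel()
snap('side','d8');snap('scene','s8')
a=cv2.resize(cv2.imread('pics/s8_full.png')[200:360,205:375],None,fx=2.6,fy=2.6,interpolation=cv2.INTER_CUBIC)
b=cv2.resize(cv2.imread('pics/d8_full.png')[130:330,280:440],None,fx=2.2,fy=2.2,interpolation=cv2.INTER_CUBIC)
c=np.zeros((440,800,3),np.uint8);c[:a.shape[0],:a.shape[1]]=a;c[:b.shape[0],445:445+b.shape[1]]=b;cv2.imwrite('pics/c8.png',c)
E
```

```text
time_s: 19.0
ee_pos: [0.7055, -0.1427, 0.4127]
eef_rot: [3.141, 0.516, -0.146]
force: [0.4, -0.5, 1.1]
grip_width: 0.0003
grip_force: 0.0
 t 19.0 corner r 182.0 th 45.8 y 61.8 f [-0.5  0.4 -1.1] T -0.08
```

View pics/c8.png

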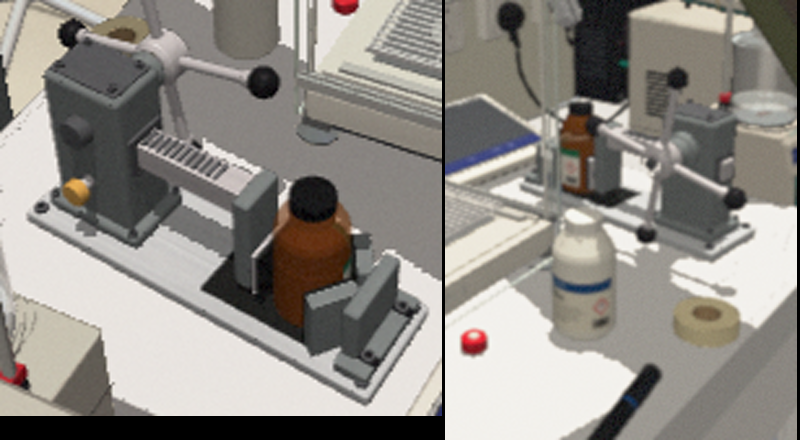

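The bottle stands upright between pad and V block, cap top at (315,195) in the left view. The hand is clear, and the white bottle and red cap haven't moved. Handing in.

```bash
python3 -c "
from station import ctrl;print(ctrl.hand_in())"
```

```text
the job is handed in; nothing more can be done
None
```

The amber bottle stands upright in the clamp, held in the V block at about 45 N judged by spoke torque (about 1.11 N m), with the hand clear and the white bottle and red cap left alone; the job is handed in at about 19 s, but no verdict was returned.

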